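# Close and pin a hinged wax mould and keep it squeezed shut

## Task

On the goldsmith's bench the hinged aluminium wax mould stands open: swing its front half fully shut, take the red-handled locking pin out of the wooden stand and push it down through the aligned lugs at the free end of the mould until its collar sits on the top lug. Then pinch the two halves together from above, one finger on the outer face of each, and finish holding them squeezed firmly shut like that, ready for the wax to be injected. Leave the pin in its lugs and the other tools and dishes where they are.

Things in the scene. Friction and masses are not known exactly. Their poses are not given: they have to be found in the camera images.
- mould_base: dark steel base plate fixed to the bench, 100 x 184 mm, 10 mm thick, under the mould: two upright aluminium halves, the plain back half fixed, the bluish front half hinged to it. Origin on the bench, straight below mould_top; same axes
- mould_top (a point): middle of the top edge of the shut mould, on the parting line of its halves, 82 mm above the bench. x runs from front half to back half, square to the parting plane, y along it from the lugs to the hinge, z up. Each half is 22 mm thick (x), 100 mm long (y, 50 either way) and 70 mm tall, from 12 mm above the bench; shut, the flat outer faces are at x = -22 (front) and +22 mm (back)
- back_half: the fixed half; same origin and axes as mould_base. A brass injection nipple, 18 mm across, sticks 22 mm out of its outer face at mid-length, 33 mm above the bench; a low screw flange (17 mm high) runs along the foot of that face
- hinge_top (a point): top of the upright hinge axis, 82 mm above the bench, on the parting plane, 62 mm from mould_top along +y; hinge knuckles 20 mm across
- front_half (a joint): angle by which the front half stands open: 0 shut (it meets the back half), at most 1.4 rad; its free end swings out towards -x of mould_top. The hinge is slightly stiff (about 0.15 N m, 2 N at the free end) and stays where it is left
- front_face (a point): a point on the flat outer face of the front half near its free end, a good place to push it shut: 95 mm from the hinge axis along the half, 22 mm out from the parting plane, 47 mm above the bench. It moves and turns with the front half (x points through the half, square to the face; y towards the hinge)
- lock_hole (a point): centre of the mouth of the top lug's hole, 82 mm above the bench, 64 mm from mould_top along -y. Three lugs, 26 (x) x 28 mm (y), one above another: the top (65 to 82 mm above the bench, flush with the mould's top) and lowest (26 to 43) are on the back half, the middle one (45 to 63) swings with the front half and lines up when shut. Upright holes 12 mm across, right through
- pin_head (a point): centre of the locking pin's handle. Red handle 16 mm across, 36 mm tall, over a brass collar 20 mm across, 5 mm thick, over a steel shank 10 mm across, 60 mm long, with tapered tip; about 80 g. This point is 23 mm above the collar's underside (and above lock_hole when the pin is home), 83 mm above the tip. It stands upright in the stand, collar 15 mm above the wood. z runs up the pin
- stand: wooden stand fixed to the bench, 156 mm (x) by 54 mm (y), 60 mm tall, with three holes 45 mm deep in a row along its x axis at -52, 0 and +52 mm; the pin and two punches stand in them in any order; origin at the centre of its underside
- punch_a: a doming punch standing in the stand: dark steel shank 10 mm across, steel ball head 22 mm across, 102 mm long, origin at its foot
- punch_b: a second doming punch standing in the stand: ball head 18 mm across, 100 mm long, origin at its foot
- bottle: white plastic squeeze bottle with a black cap, 52 mm across, 150 mm tall, origin at the centre of its underside
- dish: white ceramic dish, 84 mm across, 30 mm tall, origin at the centre of its underside
- mandrel: steel ring mandrel, a slim cone 190 mm tall, on a dark wooden foot 68 mm across, origin at the centre of its underside
- screwdriver: red-handled screwdriver, 170 mm long, lying on the bench, x from handle to tip
- mallet: small hammer with wooden handle, 240 mm long, lying on the bench, x from handle to head
Things that resemble listed ones, but are neither listed nor needed, are in the scene too. What is shaped like the mould_base but orange is not meant.

How it is judged (in metres and radians):
On the way, in this order (a step that is already met when the one before it is completed fails the run):
1. the front half is swung fully shut (value of joint front_half below 0.025 rad), for 0.2 s.
2. the locking pin is home: through the lugs, its collar on the top lug, the mould shut (z of pin_head in the frame of lock_hole below 0.0255 m and horizontal distance between pin_head and lock_hole below 0.004 m and angle between pin_head's own z axis and vertical below 0.06 rad and value of joint front_half below 0.025 rad), for 0.2 s.
At the end, for the whole second after the job is handed in: Mould shut (hinge under 0.015 rad); pin home (collar within 2.5 mm of the top lug, 4 mm of the hole axis, 0.06 rad of upright); fingers still reaching down over the top edge either side of the parting line, pressing on each half with more than 8 N (z of pin_head in the frame of lock_hole below 0.0255 m and horizontal distance between pin_head and lock_hole below 0.004 m and angle between pin_head's own z axis and vertical below 0.06 rad and value of joint front_half below 0.015 rad and contact force between the fingers and front_half above 8 N and contact force between the fingers and back_half above 8 N and z of the grasp point in the frame of mould_top below 0.016 m and x of the grasp point in the frame of mould_top between -0.02 and 0.02 m); the arm keeps its last pose, push and grip.
It fails at once if one of the punches is moved more than 30 mm (distance of any of punch_a, punch_b from where it was at the start of the episode above 0.03 m).
It fails at once if another tool, dish or bottle on the bench is moved more than 30 mm (distance of any of bottle, dish, mandrel, screwdriver, mallet from where it was at the start of the episode above 0.03 m).
It also fails if it takes over 58 s, if anything falls off the work surface, if the arm or the gripper's body presses on something with over 40 N, if the wrist force passes 120 N, or if a joint passes its speed limit or range.

## Robot

A 6-joint arm with a two-finger parallel gripper is mounted at the origin on the work surface. World frame = base frame: x ahead of the robot, y to its left, z up, the work surface at z = 0. Lengths are in mm, angles in rad, forces in N, time in s.
With the tool pointing down it reaches from about 275 to 850 mm from the base axis. Payload 19 kg.
Tool frame: the origin (TCP) lies on the centre line of the jaws, within the pads' length; the fingertips stand 8 mm ahead of it and the grasp point (between the pads) lies 11 mm behind it; z points along the fingers, y is the direction in which the jaws open and shut (so a half turn about z gives the same grasp; the last joint's range is limited). The gripper opens to 85 mm and grips with 20 to 120 N. Pads are 22 mm wide; open, the fingers measure 114 mm over their backs; the gripper's body (76 mm by 85 mm) begins 54 mm behind the grasp point. The pads swing forward as they close: fully open they stand 13 mm farther back than shut.
Start: joints at [-1.445, 0.15, 1.437, -0, 1.554, -0.134], TCP at [147.685, -555.68, 239.267] pointing down, gripper open.
Joint ranges: [-2.8, 2.8], [-0.68, 2.1], [0.12, 2.68], [-1.39, 4.53], [0.16, 2.79], [-2.81, 2.81]. Speed limits (rad/s): [1.89, 1.89, 2.22, 3.01, 3.01, 3.01].

## Interface

Orientations are given as [roll, pitch, yaw] about the fixed x, y, z axes, in that order (R = Rz(yaw) Ry(pitch) Rx(roll)).
In Python, from bench import r gives the robot as it stands. Calls block until the motion is done:
- r.move_ptp(position, orientation): joint-space move of the TCP to a pose.
- r.move_linear(position, attitude=None, v=150, contact_N=None): straight line of the TCP; attitude=None keeps the orientation; v is the mean speed in mm/s. With contact_N (N) it stops when the force on the tool has changed by that much, and returns True; else False.
- r.movej(angles): joint-space move.
- r.move_gripper(opening, grasp_force=None): finger opening in mm; grasp_force is the grip in N (None keeps the last); returns when the fingers have stopped.
- r.wait(seconds).
- r.inverse_kinematics(position, orientation): joint angles nearest the present ones, or None.
- r.grab_frame(name): name is "scene" or "top"; returns a dict with "pixels" (480x640x3 uint8, red, green, blue), "camera_matrix" (3x3 intrinsics, pixels), "k1" (the pictures are not rectified: a ray, as slopes to the right and down, at radius r is drawn at 1 + k1 r^2 times it, then the intrinsics apply), "extrinsics" (4x4, takes a point from camera to world coordinates). Camera axes: x right, y up, looking along -z (the intrinsics and any distortion apply to the point x, -y, -z); pixel columns grow to the right and rows downward; lengths in mm; the calibration is good to about 2 mm. A picture is of the moment at which its call begins. There is no depth.
A pose or a line that the arm cannot do raises r.PlanningError and nothing moves.
- r.sign_off(): hands the job in, once; it reports no verdict.
Readings, each from a call of its own:
- r.current_t(): time.
- r.current_joint_positions(): joint angles.
- r.current_joint_velocities(): joint speeds.
- r.current_joint_torque(): joint torques, N m.
- r.current_tcp_pos(): TCP position.
- r.current_tcp_rot(): TCP orientation.
- r.current_wrist_force(): force on the tool from outside, world axes, zero at the start.
- r.current_torque(): the same for the moment, N m.
- r.current_opening(): finger opening in mm.
Only numpy, scipy, OpenCV 4.12 (cv2) and the standard library are available. Lean on these libraries where they do the work, as an engineer would, in place of code of your own. Each camera call takes 0.05 s, during which the arm holds its last target.

## Working session

There is one attempt and no reset: what is moved stays moved. The work goes in short steps, each a Python script; the robot and the scene stay as the last script left them, time stands still between calls to the robot, and variables do not carry over. Pictures are saved under pics/ and viewed, and the job is handed in when it is done.

```bash
ls; mkdir -p pics
python3 - <<'E'
from bench import r
import cv2,numpy as np,pickle
for n in("scene","top"):
    f=r.grab_frame(n); pickle.dump(f,open(n+".pkl","wb"))
    cv2.imwrite(f"pics/{n}0.png",f["pixels"][:,:,::-1]); print(f["camera_matrix"],f["k1"],f["extrinsics"])
print(r.current_tcp_rot(),r.current_t())
E
```

```text
pics
[[472.71307417   0.         322.55609097]
 [  0.         472.71307417 241.53276426]
 [  0.           0.           1.        ]] -0.10801731521132048 [[ 8.63347848e-01 -3.31519327e-01  3.80427956e-01  8.00913514e+02]
 [ 5.04374604e-01  5.43952008e-01 -6.70613505e-01 -5.20853388e+02]
 [ 1.53867875e-02  7.70850925e-01  6.36829724e-01  6.29406129e+02]
 [ 0.00000000e+00  0.00000000e+00  0.00000000e+00  1.00000000e+00]]
[[510.19820615   0.         325.24745401]
 [  0.         510.19820615 239.49578542]
 [  0.           0.           1.        ]] -0.12578372526296575 [[ 1.71195201e-02  9.98410163e-01 -5.37035209e-02  4.09457401e+02]
 [-9.99660813e-01  1.60372186e-02 -2.05199096e-02  7.04283520e+01]
 [-1.96260312e-02  5.40365963e-02  9.98346065e-01  1.17938164e+03]
 [ 0.00000000e+00  0.00000000e+00  0.00000000e+00  1.00000000e+00]]
[-3.14049788e+00 -1.58753263e-04  2.59785198e-01] 0.1
```

View pics/scene0.png

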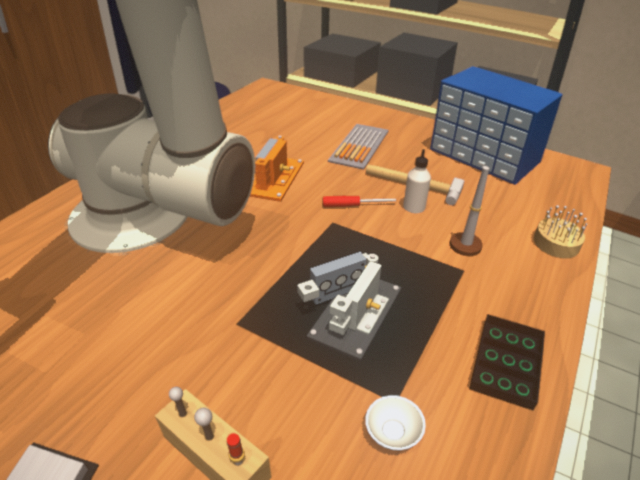

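View pics/top0.png

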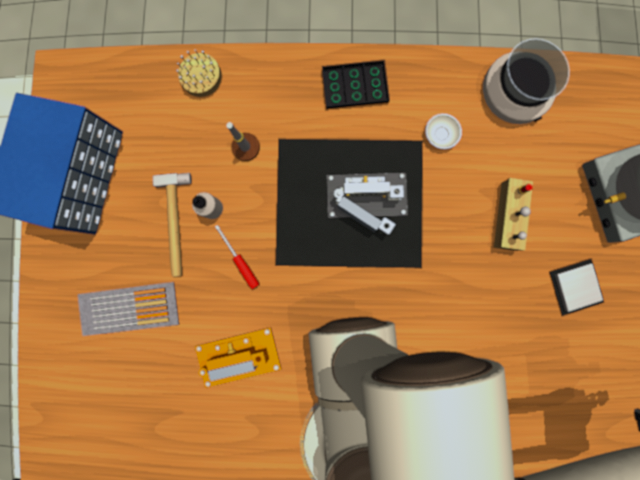

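The top view has world +x up and +y to the left. The mould is at about (367,195), hinge to the left, front half open towards the robot. The pin is at (528,187) in the stand. I'll zoom in.

```bash
cat > h.py <<'E'
import numpy as np,cv2,pickle
def ld(n): return pickle.load(open(n+".pkl","rb"))
def ray(f,uv):
    K=f["camera_matrix"];k=f["k1"];T=f["extrinsics"]
    d=np.array([k,0,0,0,0.])
    p=cv2.undistortPoints(np.array([[uv]],float),K,d)[0,0]
    v=T[:3,:3]@np.array([p[0],-p[1],-1]); return T[:3,3],v
def onz(f,uv,z):
    o,v=ray(f,uv); return o+v*(z-o[2])/v[2]
def proj(f,P):
    T=f["extrinsics"];c=T[:3,:3].T@(np.array(P,float)-T[:3,3]);x,y=c[0]/-c[2],-c[1]/-c[2]
    s=1+f["k1"]*(x*x+y*y);K=f["camera_matrix"];return np.array([K[0,0]*x*s+K[0,2],K[1,1]*y*s+K[1,2]])
def tri(f,a,g,b):
    o,v=ray(f,a);p,w=ray(g,b);v=v/np.linalg.norm(v);w=w/np.linalg.norm(w)
    s=np.linalg.lstsq(np.c_[v,-w],p-o,rcond=None)[0];A=o+s[0]*v;B=p+s[1]*w
    return (A+B)/2,np.linalg.norm(A-B)
def crop(f,x0,y0,x1,y1,k,out):
    im=f["pixels"][y0:y1,x0:x1,::-1];cv2.imwrite(out,cv2.resize(im,None,fx=k,fy=k,interpolation=cv2.INTER_CUBIC))
E
python3 - <<'E'
from h import *
crop(ld("top"),316,160,416,235,8,"pics/t_m.png")
crop(ld("top"),490,170,545,255,7,"pics/t_s.png")
crop(ld("scene"),290,240,410,360,5,"pics/s_m.png")
crop(ld("scene"),150,380,280,480,6,"pics/s_s.png")
E
```

```text
(no output)
```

View pics/t_m.png

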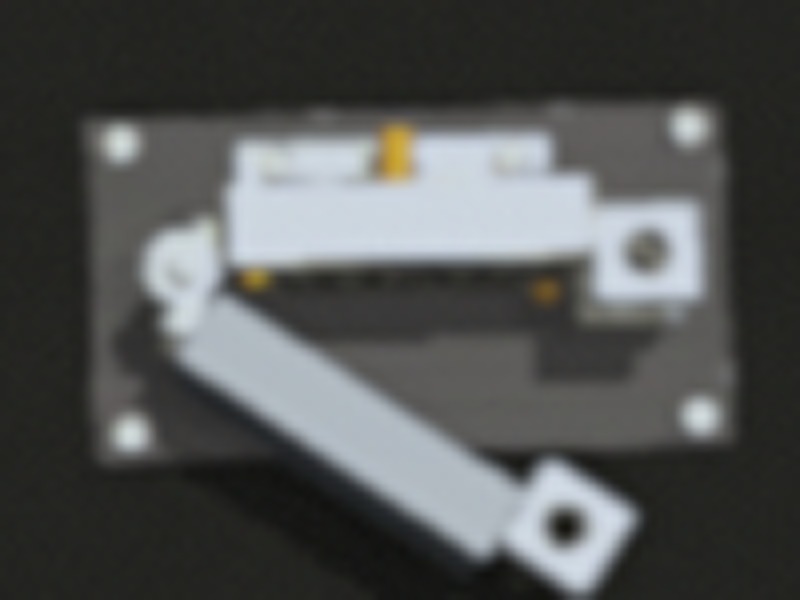

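View pics/t_s.png

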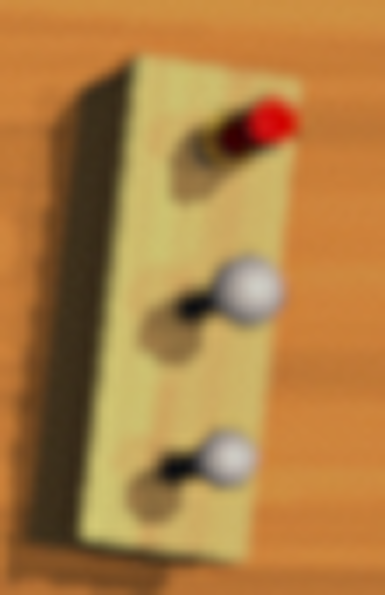

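View pics/s_m.png

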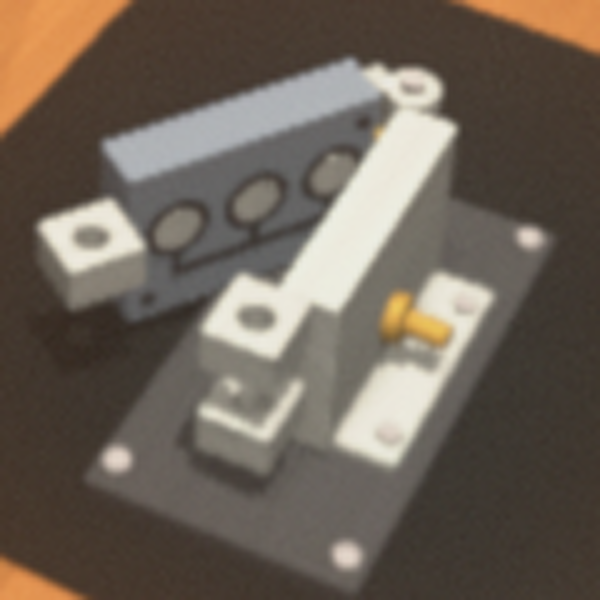

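View pics/s_s.png

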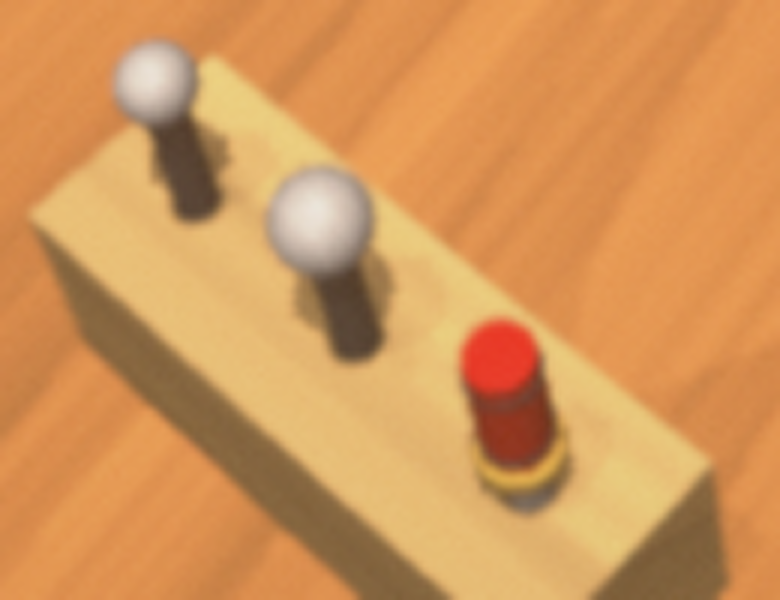

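Run:
```python
from h import *
np.set_printoptions(precision=1,suppress=True)
t,s=ld("top"),ld("scene")
def T(x,y,x0,y0,k): return (x0+(x+.5)/k-.5,y0+(y+.5)/k-.5)
def rep(n,a,b,z):
    print(n,"top",onz(t,a,z),"scene",onz(s,b,z),"tri",*tri(t,a,s,b))
rep("lock",T(648,250,316,160,8),T(257,318,290,240,5),82)
rep("hinge",T(180,268,316,160,8),T(412,88,290,240,5),82)
rep("pintop",T(272,122,490,170,7),T(501,357,150,380,6),116)
rep("backtopcornerlug",T(592,255,316,160,8),T(328,308,290,240,5),82) # rough
rep("scr1",T(688,127,316,160,8),T(346,555,290,240,5),11)
rep("scr2",T(700,417,316,160,8),T(117,460,290,240,5),11)
rep("scr3",T(120,143,316,160,8),T(530,237,290,240,5),11)
print("scr4",onz(t,T(131,433,316,160,8),11))
rep("frontlug",T(565,525,316,160,8),T(92,237,290,240,5),63)
print("stand top",[onz(t,T(*p,490,170,7),60) for p in((138,55),(300,80),(78,540),(245,560))])
rep("ball2",T(248,290,490,170,7),T(320,220,150,380,6),105)
rep("ball1",T(227,458,490,170,7),T(155,82,150,380,6),105)
# red mask of pin in both
for n,f,b in(("top",t,(500,170,545,210)),("scene",s,(215,425,250,470))):
    im=f["pixels"][b[1]:b[3],b[0]:b[2]].astype(int)
    m=(im[...,0]>150)&(im[...,1]<70)&(im[...,2]<70)
    y,x=np.nonzero(m);w=np.ones(len(x));print(n,x.mean()+b[0],y.mean()+b[1],len(x))
```

```text
lock top [576.6 -59.8  82. ] scene [575.6 -60.9  82. ] tri [576.1 -60.2  81.6] 1.450888845962192
hinge top [569.7  66.9  82. ] scene [569.8  63.5  82. ] tri [569.4  66.6  79.5] 1.500399077796801
pintop top [ 585.6 -338.7  116. ] scene [ 586.  -340.9  116. ] tri [ 585.6 -339.8  113.8] 1.0341267754028847
backtopcornerlug top [575.  -44.6  82. ] scene [592.8 -45.5  82. ] tri [583.1 -42.   73.1] 15.153358191316226
scr1 top [623.6 -79.6  11. ] scene [621.1 -78.1  11. ] tri [622.5 -79.6  13.6] 1.3785303196846725
scr2 top [539.3 -83.6  11. ] scene [537.2 -82.4  11. ] tri [538.6 -83.6  13.1] 1.0697965856556746
scr3 top [616.2  84.6  11. ] scene [613.7  86.6  11. ] tri [615.1  84.3  13.8] 1.3167757230328485
scr4 [532.   80.1  11. ]
frontlug top [503.1 -39.8  63. ] scene [502.3 -41.1  63. ] tri [502.6 -40.2  62.4] 1.3609860621322527
stand top [array([ 615.4, -316.3,   60. ]), array([ 608.7, -369.8,   60. ]), array([ 459.9, -295.5,   60. ]), array([ 454.4, -350. ,   60. ])]
ball2 top [ 535.3 -334.6  105. ] scene [ 531.7 -332.8  105. ] tri [ 534.3 -333.7  108.7] 1.5586531068864757
ball1 top [ 483.6 -327.6  105. ] scene [ 480.6 -326.7  105. ] tri [ 482.9 -327.2  107.6] 1.5538051543295865
top 528.3928571428571 187.03571428571428 28
scene 232.97115384615384 440.08653846153845 104
```

```bash
cat >> h.py <<'E'
PI=np.pi; YAW=0.046; H=np.array([570.0,66.0])
def facepose(th,out,d=95,z=50):
    a=YAW-th; c,s=np.cos(a),np.sin(a)
    ex=np.array([c,s]);ey=np.array([-s,c])
    p=H-d*ey-(22+out)*ex
    return [p[0],p[1],z],[PI,0,PI/2+a]
E
python3 - <<'E'
from h import *
from bench import r
r.move_gripper(0,40)
p,o=facepose(0.61,45); up=[p[0],p[1],170]
r.move_ptp(up,o); print(r.current_t(),r.current_joint_positions())
r.move_linear(p,v=200)
for out in (15,):
    p,o=facepose(0.60,out); print("c",r.move_linear(p,o,v=80,contact_N=4),r.current_tcp_pos(),p,r.current_wrist_force())
f=r.grab_frame("scene");cv2.imwrite("pics/s1.png",f["pixels"][:,:,::-1])
f=r.grab_frame("top");cv2.imwrite("pics/t1.png",f["pixels"][:,:,::-1])
print(r.current_t(),r.current_opening())
E
```

```text
3.2167 [-1.21269156e-01 -4.99103416e-02  1.78872380e+00 -1.16996510e-04
  1.40262522e+00  4.43748284e-01]
c True [489.4776499    4.08023845  50.77359195] [np.float64(488.55535457317495), np.float64(4.674884987480489), 50] [ 0.08422736 -1.13446294  1.78889355]
4.475 -0.47324837133292524
```

View pics/s1.png

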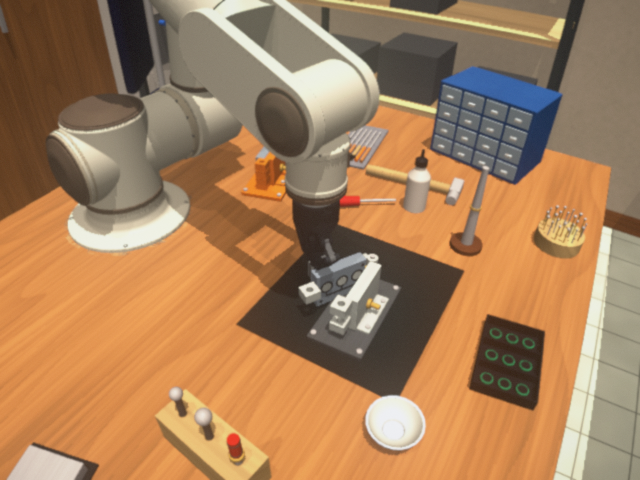

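View pics/t1.png

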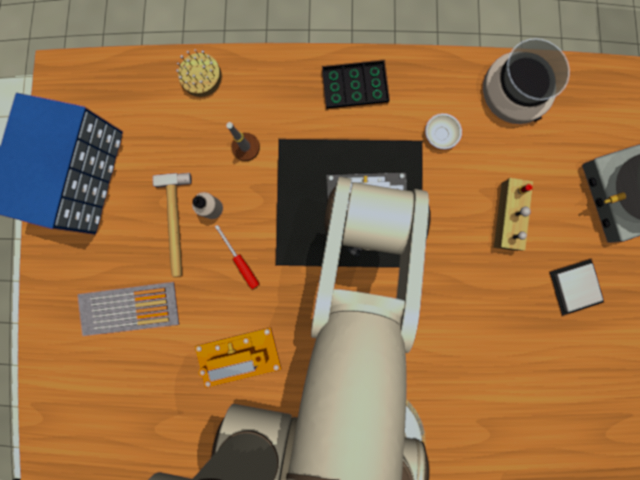

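The closed fingers are behind the front half's outer face, at about (325,255) in the scene view, and have just touched it. Next is the arc to close it.

Run:
```python
from h import *
from bench import r
np.set_printoptions(precision=2,suppress=True)
for th in (0.5,0.4,0.3,0.2,0.12):
    p,o=facepose(th,15); r.move_linear(p,o,v=80); print(th,r.current_wrist_force())
p,o=facepose(0.0,15); 
p2,o=facepose(0.0,5)
c=r.move_linear(p2,o,v=30,contact_N=22); print(c,r.current_tcp_pos(),p,r.current_wrist_force())
r.wait(0.3);print(r.current_tcp_pos(),r.current_wrist_force())
f=r.grab_frame("scene");cv2.imwrite("pics/s2.png",f["pixels"][:,:,::-1])
crop(f,270,220,410,360,4,"pics/s2c.png");print(r.current_t())
```

```text
0.5 [ 0.45  0.27 -0.  ]
0.4 [-0.68 -0.13  0.11]
0.3 [-0.7   0.16 -0.09]
0.2 [-0.41  0.61  0.46]
0.12 [-0.49 -0.73 -0.49]
True [534.86 -27.88  50.04] [np.float64(537.4075981074548), np.float64(-30.60090754684868), 50] [-11.55   0.22  15.18]
[534.84 -27.85  50.14] [-9.71 -0.34 11.56]
6.6333
```

View pics/s2c.png

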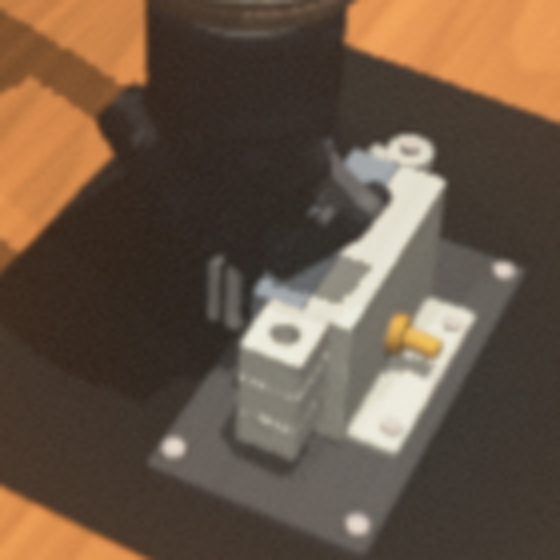

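The lugs look nearly aligned, but the 15 N upward force suggests the finger linkage is touching the mould's top edge. I'll back off, raise the tool and push again.

Run:
```python
from h import *
from bench import r
np.set_printoptions(precision=2,suppress=True)
p,o=facepose(0.0,25,z=50); r.move_linear(p,o,v=80); print(r.current_wrist_force())
p,o=facepose(0.0,25,z=70); r.move_linear(p,o,v=80); print(r.current_wrist_force())
p2,o=facepose(0.0,3,z=70)
c=r.move_linear(p2,o,v=25,contact_N=22); print(c,r.current_tcp_pos(),r.current_wrist_force())
r.wait(0.2);print(r.current_tcp_pos(),r.current_wrist_force())
p,o=facepose(0.0,35,z=70); r.move_linear(p,o,v=100); r.move_linear([p[0],p[1],180],v=200)
r.move_ptp([480,-200,220],[PI,0,PI/2+YAW])
f=r.grab_frame("scene");pickle.dump(f,open("scene3.pkl","wb"));crop(f,290,240,410,360,5,"pics/s3.png")
f=r.grab_frame("top");pickle.dump(f,open("top3.pkl","wb"));crop(f,316,160,416,235,8,"pics/t3.png");print(r.current_t())
```

```text
[ 0.28 -0.21 -0.72]
[-0.42 -0.03 -0.13]
True [538.22 -30.5   69.25] [-6.28 -0.89  3.79]
[538.23 -30.51  69.23] [-5.19 -0.69  4.33]
9.95
```

View pics/s3.png

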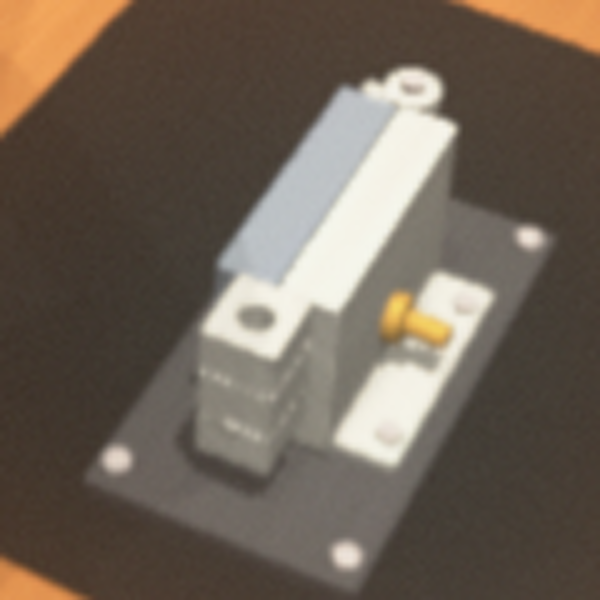

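View pics/t3.png

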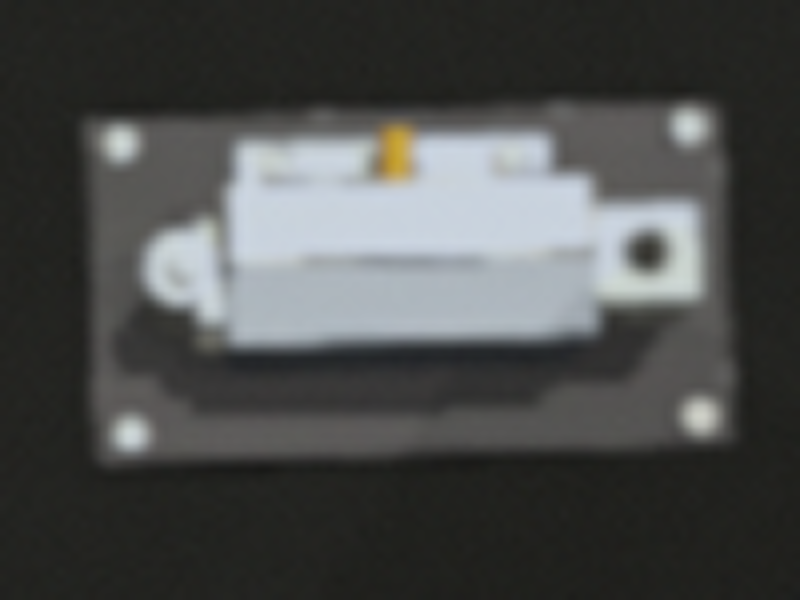

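The top view shows the parting line closed, and the lugs are stacked flush. Next I'll fetch the pin.

Run:
```python
from h import *
from bench import r
np.set_printoptions(precision=2,suppress=True)
px,py=585.7,-339.8
o=[PI,0,-0.118]
r.move_gripper(50,40)
r.move_ptp([px,py,190],o); print(r.current_joint_positions())
print(r.move_linear([px,py,91.5],v=150,contact_N=8),r.current_tcp_pos())
r.move_gripper(0,60); print(r.current_opening(),r.current_wrist_force(),r.current_torque())
f=r.grab_frame("scene");crop(f,150,360,300,480,5,"pics/s4.png");print(r.current_t())
```

```text
[-0.64  0.38  1.25  0.    1.51  1.05]
False [ 586.11 -340.03   92.67]
14.591754180827106 [0.28 0.34 5.77] [ 0.01  0.08 -0.02]
13.2583
```

View pics/s4.png

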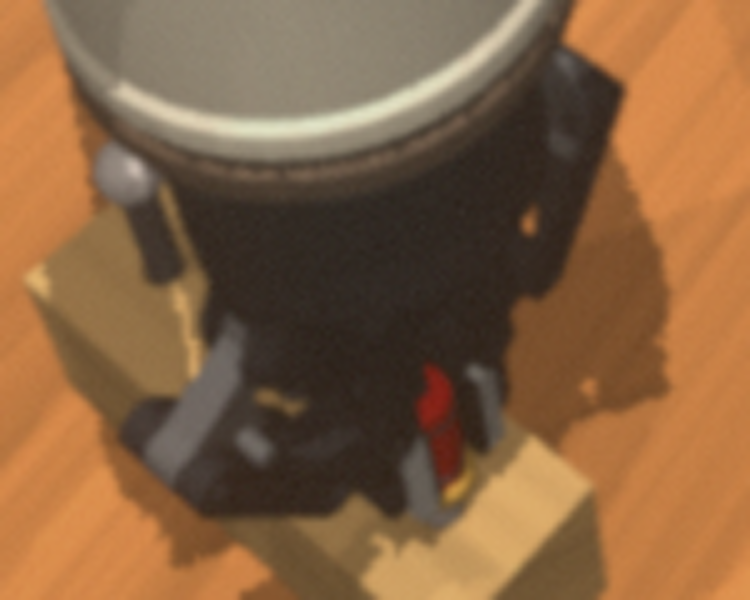

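The pads are on either side of the red handle and the opening is 14.6 mm, so the pin is held. I'll lift it and check.

Run:
```python
from h import *
from bench import r
np.set_printoptions(precision=2,suppress=True)
p=r.current_tcp_pos()
r.move_linear([p[0],p[1],150],v=80); print(r.current_opening(),r.current_wrist_force())
r.move_linear([p[0],p[1],230],v=150)
f=r.grab_frame("scene");pickle.dump(f,open("scene5.pkl","wb"));cv2.imwrite("pics/s5.png",f["pixels"][:,:,::-1])
r.move_ptp([576.1,-60.3,195],[PI,0,PI/2+YAW]); 
f=r.grab_frame("scene");pickle.dump(f,open("scene6.pkl","wb"));crop(f,280,190,420,330,4,"pics/s6.png")
print(r.current_tcp_pos(),r.current_tcp_rot(),r.current_opening(),r.current_t())
```

```text
14.208155172405005 [ 0.15  0.46 -0.34]
[576.23 -60.99 194.85] [-3.14  0.    1.61] 14.270097583899151 16.1833
```

View pics/s5.png

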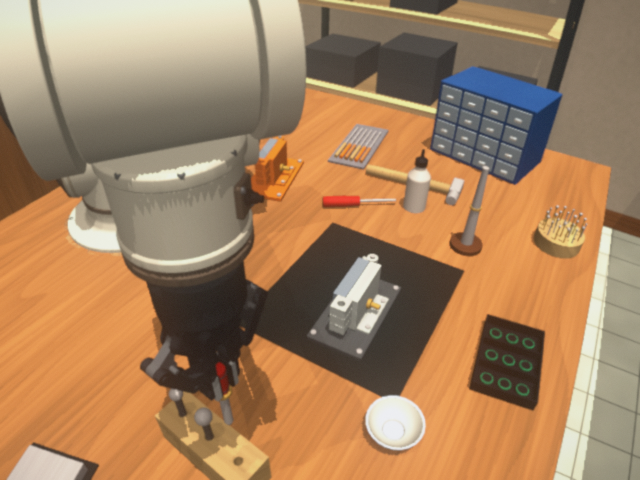

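View pics/s6.png

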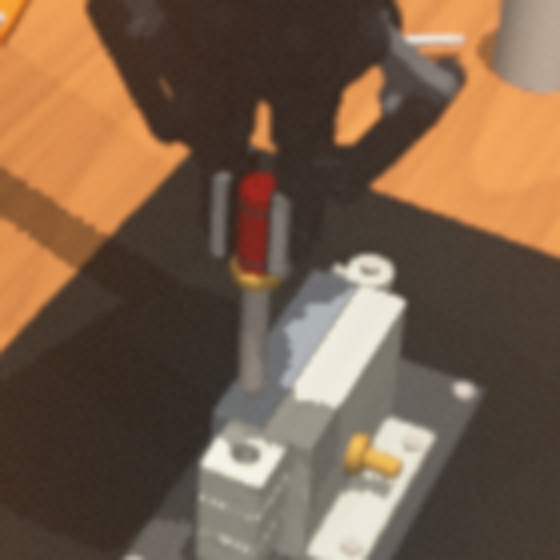

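The pin hangs upright with its tip near (342,287), just behind the hole, which is near (341,303). I'll measure both in this same view, where calibration error mostly cancels.

Run:
```python
from h import *
from bench import r
np.set_printoptions(precision=2,suppress=True)
print(r.move_linear([576.1,-60.3,172],v=80),r.current_tcp_pos(),r.current_tcp_rot())
for n in("scene","top"):
    f=r.grab_frame(n);pickle.dump(f,open(n+"7.pkl","wb"))
crop(ld("scene7"),310,240,375,320,8,"pics/s7.png");crop(ld("top7"),360,160,430,220,8,"pics/t7.png")
```

```text
False [575.88 -60.38 171.35] [-3.14 -0.    1.62]
```

View pics/s7.png

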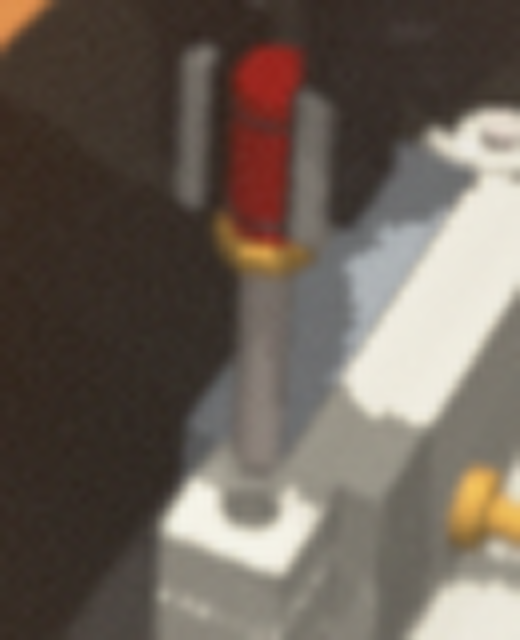

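View pics/t7.png

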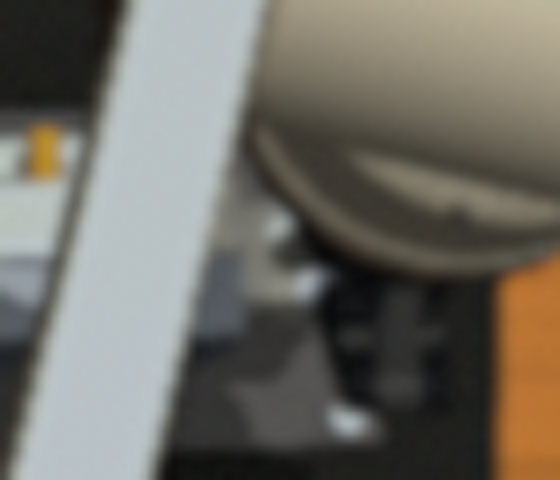

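Run:
```python
from h import *
np.set_printoptions(precision=2,suppress=True)
s=ld("scene7")
T=lambda x,y:(310+(x+.5)/8-.5,240+(y+.5)/8-.5)
print("hole",onz(s,T(251,508),82))
for y in(468,474,480):print("tip",y,onz(s,T(255,y),93.7))
print("collar low",onz(s,T(264,252),154))
im=s["pixels"].astype(int)
# shank axis per row & expectation for axis at TCP x,y
for y0 in (276,280,284,288,292,296):
    row=im[y0,310:375]; print(y0,row[26:42,0],row[26:42,2])
for z in(93.7,110,130,150):
    print(z,[ (proj(s,[575.9+dx,-60.4+dy,z])) for dx,dy in((0,0),(2,0),(0,2))])
```

```text
hole [575.38 -60.71  82.  ]
tip 468 [575.79 -60.83  93.7 ]
tip 474 [576.55 -62.24  93.7 ]
tip 480 [577.32 -63.64  93.7 ]
collar low [576.43 -63.78 154.  ]
276 [ 56  54  52  67  96 113 117 119 116 112 105 108 109 110 110 109] [ 43  39  39  55  83  97 103 103 101  98  98 107 110 112 113 112]
280 [ 53  53  56  71 100 114 118 119 116 109 105 107 109 110 109 108] [ 39  41  44  56  85  99 103 103 103  98 102 110 113 111 110 111]
284 [ 54  52  62  85 107 124 133 125 116 108 109 108 108 107 109 110] [ 42  41  52  74  93 108 116 108 102  98 108 110 111 110 111 113]
288 [ 83 100 103 107 117 131 135 133 118 107 110 110 111 108 112 128] [ 82 102 104  99 102 115 119 116 106  98 110 112 112 111 113 123]
292 [108 111 107 110 124 137 139 138 129 115 109 109 118 138 151 154] [110 111 106  99 108 118 122 121 114 108 110 112 115 126 134 137]
296 [118 139 139 125 128 137 140 137 125 117 128 148 154 152 153 152] [110 125 123 109 111 119 122 119 112 110 117 132 139 135 136 135]
93.7 [array([341.63, 297.92]), array([342.76, 298.4 ]), array([342.24, 297.12])]
110 [array([342.08, 290.57]), array([343.22, 291.05]), array([342.7 , 289.77])]
130 [array([342.64, 281.24]), array([343.8 , 281.73]), array([343.27, 280.45])]
150 [array([343.22, 271.57]), array([344.4 , 272.05]), array([343.86, 270.78])]
```

The pin axis matches the TCP and the hole is about 0.5 mm away. I'll descend with contact detection and use a small spiral search if the tip lands on the rim.

Run:
```python
from h import *
from bench import r
np.set_printoptions(precision=2,suppress=True)
x,y=575.5,-60.5
r.move_linear([x,y,164],v=60)
c=r.move_linear([x,y,140],v=30,contact_N=6); print(c,r.current_tcp_pos(),r.current_wrist_force(),r.current_torque(),r.current_t())
if not c:
    c=r.move_linear([x,y,112],v=30,contact_N=10); print(c,r.current_tcp_pos(),r.current_wrist_force(),r.current_torque(),r.current_t())
f=r.grab_frame("scene");crop(f,290,220,410,340,5,"pics/s8.png")
```

```text
False [575.59 -60.48 140.22] [ 0.21 -0.42 -1.1 ] [ 0.06  0.06 -0.02] 17.95
False [575.58 -60.5  112.2 ] [-0.14  0.54 -1.84] [ 0.05  0.07 -0.01] 19.0333
```

View pics/s8.png

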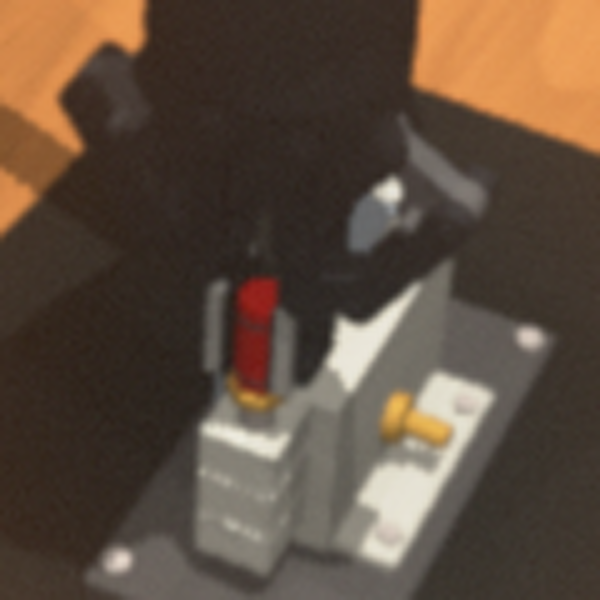

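It slid through freely and the collar is about 12 mm above the lug. I'll seat it now.

Run:
```python
from h import *
from bench import r
np.set_printoptions(precision=2,suppress=True)
x,y=575.5,-60.5
c=r.move_linear([x,y,95],v=20,contact_N=18); print(c,r.current_tcp_pos(),r.current_wrist_force(),r.current_t())
r.wait(0.3); print(r.current_tcp_pos(),r.current_wrist_force())
p=r.current_tcp_pos()
r.move_gripper(40); print(r.current_wrist_force())
r.move_linear([x,y,210],v=200)
r.move_ptp([480,-60,230],[PI,0,PI/2+YAW])
for n in("scene","top"):
    f=r.grab_frame(n);pickle.dump(f,open(n+"9.pkl","wb"))
crop(ld("scene9"),290,220,410,340,5,"pics/s9.png");crop(ld("top9"),316,160,416,235,8,"pics/t9.png");print(r.current_t())
```

```text
True [575.59 -60.54  99.52] [-0.97  0.55  9.52] 19.725
[575.59 -60.55  99.51] [-1.57  0.94  8.88]
[-0.35  0.51  0.13]
21.675
```

View pics/s9.png

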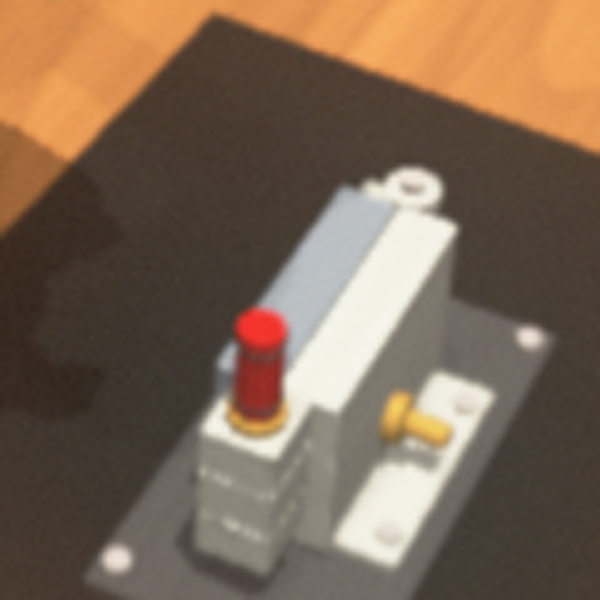

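View pics/t9.png

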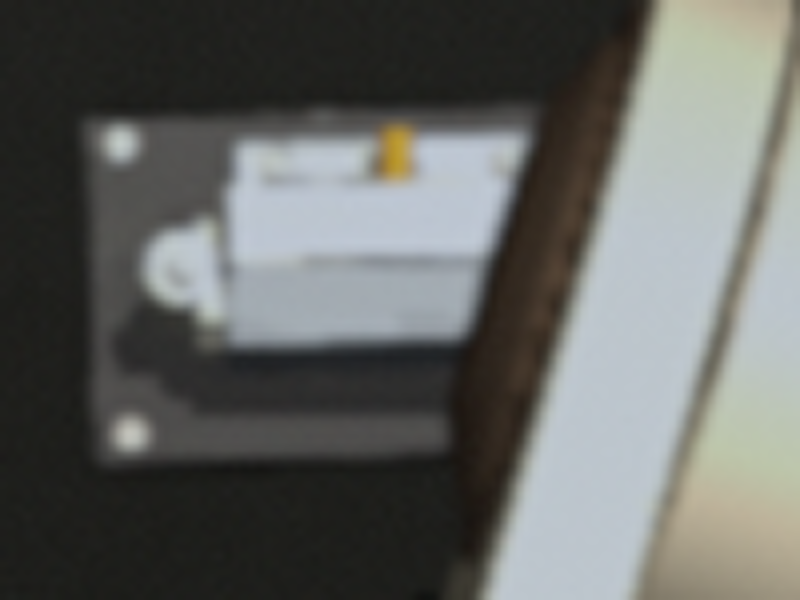

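The pin is upright with its collar on the lug. Now for the pinch over the mould's mid-length.

Run:
```python
from h import *
from bench import r
np.set_printoptions(precision=2,suppress=True)
x,y=572.6,3.4
r.move_gripper(85,30)
r.move_ptp([x,y,180],[PI,0,PI/2+YAW])
print(r.move_linear([x,y,66],v=100,contact_N=8),r.current_tcp_pos(),r.current_wrist_force())
r.move_gripper(0,25); print(r.current_opening(),r.current_tcp_pos(),r.current_wrist_force(),r.current_torque(),r.current_t())
f=r.grab_frame("scene");crop(f,270,180,420,330,4,"pics/s10.png")
```

```text
False [572.95   3.37  66.66] [-0.19  0.02  0.35]
43.56964293677149 [572.35   3.39  66.3 ] [-4.59 -0.66  6.39] [-0.04  0.98  0.01] 24.5
```

View pics/s10.png

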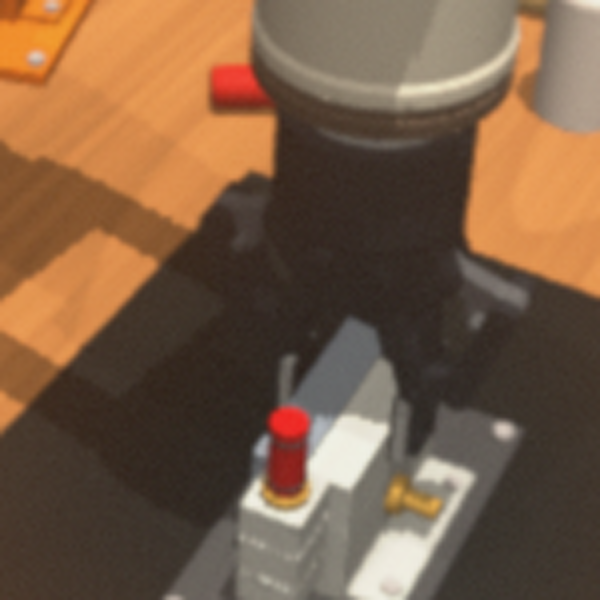

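The opening is 43.6 mm against the nominal 44 mm, so the mould is fully shut, and the lateral imbalance is small. I'll tighten the grip and check.

Run:
```python
from h import *
from bench import r
np.set_printoptions(precision=2,suppress=True)
r.move_gripper(0,60); r.wait(0.5); print(r.current_opening(),r.current_tcp_pos(),r.current_wrist_force(),r.current_torque(),r.current_t())
p=r.current_tcp_pos()
r.wait(1.0); print(r.current_opening(),r.current_wrist_force())
for n in("scene","top"):
    f=r.grab_frame(n);cv2.imwrite(f"pics/{n}11.png",f["pixels"][:,:,::-1])
```

```text
42.72197759905822 [572.43   3.37  66.55] [-5.42 -0.98  7.82] [-0.01  1.16  0.15] 25.2667
42.67887969091621 [-4.88  0.91  7.91]
```

View pics/scene11.png

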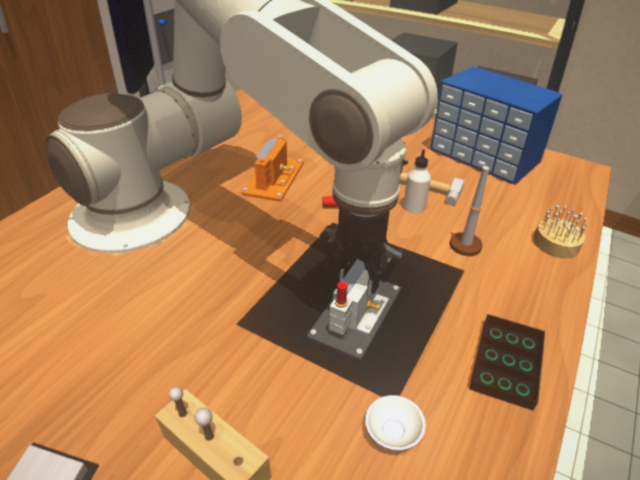

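The pin is home at (342,295), the mould is gripped, and the punches and other tools look unmoved. Handing in.

```bash
python3 -c "
from bench import r
r.sign_off(); print(r.current_t(),r.current_opening(),r.current_wrist_force())"
```

```text
the job is handed in; nothing more can be done
the job is handed in; nothing more can be done
```

The job is handed in at about 26.5 s on the robot's clock. The mould is shut, the pin is in its lugs, and the gripper is holding the two halves squeezed together. `sign_off` gives no verdict, so these are my own last checks.

- **Front half:** I swung it shut with the closed fingers. The first push stopped early with 15 N upward, probably the finger linkage touching the mould's top edge. I backed off, raised the tool about 20 mm and pushed again. The pictures then showed the parting line closed and the lugs aligned.
- **Pin:** It slid freely through all three lugs. It stopped on its collar at TCP height 99.5 mm, against about 99.7 mm predicted. After release it stood upright with the collar on the top lug.
- **Pinch:** I set a 60 N grip at mid-length, from above. The opening read 42.7 mm across halves that are 44 mm thick when shut. The gripper also read about 1.5 mm low on the 16 mm pin handle, so this fits a closed mould. The wrist carried about 5 N sideways and 8 N upward, so I expect well over 8 N on each half. The hinge angle and finger forces can't be read directly, so I inferred both.
- **Other items:** In the last scene picture the punches and the other tools and dishes appear where they started. The screwdriver and mallet were partly hidden by the arm in that view. I saved a top view too but didn't check it.

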